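# Bring the boxed-in circuit board to the inspection stage

### The job

The board carrier at the back of the grey caddy is boxed in by an objective lens, an eyepiece and a small camera. First stand all three upright on the blue mat; only then take the board carrier out and lay it, board up, in the middle of the inspection stage, its long side along the stage's long side; then stand each of the three back on the very spot of the caddy where it stood at the start. Never tip the three over, leave the bottle and the loupe where they stand, and leave everything released and at rest.

Things in the scene. Friction and masses are not known exactly. Their poses are not given: they have to be found in the camera images.
- objective_mid (a point): Objective lens: a stout black upright cylinder 44 mm in diameter up to 45 mm height with two thin silver bands, then a narrower bright metal neck 33 mm in diameter with a greenish glass on top; 60 mm high in all, 220 g. Point at its centre, 30 mm above its underside; z up.
- eyepiece_mid (a point): Eyepiece: slim upright steel tube 30 mm in diameter standing on its black rubber eyecup (40 mm in diameter, the lowest 20 mm); 72 mm high in all, 120 g. Point at its centre, 36 mm above its underside, on the slim tube; z up.
- camera_mid (a point): Camera: square upright aluminium housing 40 x 40 mm and 50 mm high with dark grooves, a round steel lens mount 28 mm in diameter on top; 64 mm high in all, 160 g. Point on its axis, 32 mm above its underside; x and y are square to its flat sides, z up.
- carrier_mid (a point): Board carrier: flat black block 80 mm (its x) by 60 mm (its y) by 20 mm high, with a small green circuit board on its top (chips rise 3 mm above the block), 150 g. Grip it across its 60 mm width (its y). Point at its centre, 10 mm above its underside; z up.
- caddy: Grey fixed slab 190 (x) by 210 mm (y), top 12 mm above the table, with a lip 6 mm thick and 18 mm higher along its far (+x) edge. Round dark pads 52 mm wide at (30, 68), (30, -68), (-48, 0) mm in its frame: one of the three things stands on each (within 3 mm), which one varies. Carrier at (30, 0), its x along the caddy's x. Origin: centre of underside, table height.
- sidemat: Blue mat, fixed: 170 x 170 mm, top 4 mm above the table, to the left or to the right of the caddy. Each of the three things must stand wholly on it. Origin at the centre of its underside, x and y along its edges.
- stage_mid (a point): Inspection stage, fixed: dark steel plate 150 mm (x) by 130 mm (y), 18 mm high, with a white rectangle 92 by 72 mm in the middle of its top and an aluminium knob on each y side; on the other side of the caddy from the mat. Point at the middle of its top surface, 18 mm above the table; x along its long side.
- bottle_mid (a point): White bottle, 48 mm in diameter, 110 mm high, a bystander that must stay where it is. Point at its centre, 55 mm up.
- loupe_mid (a point): Loupe: dark metal spool-shaped magnifier 48 mm in diameter, 42 mm high, a bystander that must stay where it is. Point at its centre, 21 mm up.
Mind the look-alikes: they are no part of the job. Leave any yellow look-alike of the part that bears camera_mid alone. What is shaped like the part that bears objective_mid but red is not meant.

How it is judged:
By the outcome, as a careful person would: the job done as asked, in the order asked, and still so for the second after the job is handed in, with the robot touching nothing.
It also fails if it takes over 136 s, if anything falls off the work surface, if the arm or the gripper's body presses on something with over 40 N, if the wrist force passes 120 N, or if a joint passes its speed limit or range.

### The arm

A 6-joint arm with a two-finger parallel gripper is mounted at the origin on the work surface. World frame = base frame: x ahead of the robot, y to its left, z up, the work surface at z = 0. Lengths are in m, angles in rad, forces in N, time in s.
With the tool pointing down it reaches from about 0.275 to 0.825 m from the base axis. Payload 4.9 kg.
Tool frame: the origin (TCP) lies midway between the tips of the shut fingers; the grasp point (between the pads) lies 19 mm behind it (bot.grip_depth is the distance from the TCP to the grasp point, in m); y points along the fingers, x is the direction in which the jaws open and shut, and the axes are right-handed (so a half turn about y gives the same grasp; the last joint's range is limited). The gripper opens to 85 mm and grips with 20 to 120 N. Pads are 22 mm wide; open, the fingers measure 114 mm over their backs; the gripper's body (76 mm by 85 mm) begins 54 mm behind the grasp point. The pads swing forward as they close: fully open they stand 13 mm farther back than shut.
Start: joints at [-1.324, 0.326, -0.193, 1.052, 0, 1.437], TCP at [0.204, -0.511, 0.231] pointing down, gripper open.
Joint ranges: [-2.65, 2.65], [-0.97, 1.79], [-1.3, 1.35], [-1.93, 2.1], [-1.47, 1.37], [-3.14, 3.14]. Speed limits (rad/s): [2.57, 2.57, 3.14, 3.14, 3.14, 3.14].

### API

Orientations are given as a unit quaternion [w, x, y, z].
In Python, from cell import bot gives the robot as it stands. Calls block until the motion is done:
- bot.move_pose(position, orientation): joint-space move of the TCP to a pose.
- bot.move_linear(position, speed=0.15, rotation=None, until_force=None): straight line of the TCP; rotation=None keeps the orientation; speed is the mean speed in m/s. With until_force (N) it stops when the force on the tool has changed by that much, and returns True; else False.
- bot.goto_joints(angles): joint-space move.
- bot.set_gripper(opening, grasp_force=None): opening from 0.0 (shut) to 1.0 (fully open); grasp_force is the grip in N (None keeps the last); returns when the fingers have stopped.
- bot.wait(seconds).
- bot.solve_ik(position, orientation): joint angles nearest the present ones, or None.
- bot.camera(name): name is "scene" or "top" or "wrist"; returns the picture (384x512x3 uint8, red, green, blue); there is no depth.
- bot.calibration(name): a dict with "mtx" (3x3 intrinsics, pixels), "extrinsics" (4x4, takes a point from world to camera coordinates); the wrist camera has in their place "hand_eye" (4x4, takes a point from camera to tool coordinates, whose origin is the TCP and whose axes are the tool frame's). Camera axes: x right, y down, z forward; pixel columns grow to the right and rows downward; lengths in m; the calibration is good to about 2 mm. A picture is of the moment at which its call begins: read the wrist's pose just before it. calibration takes no time and is no camera call.
A pose or a line that the arm cannot do raises bot.PlanningError and nothing moves.
- bot.close_job(): hands the job in, once; it reports no verdict.
Trained networks look in the newest picture that a camera, given by its name, has taken for a name from the list of things; names that differ only in an ending like _2 or _b are one class to them, and where a whole thing is asked for, a point or a joint stands for the part that bears it (a point fixed in the world has none). Each returns a list of dicts, best first, with "confidence" (0 to 1); they miss things now and then, are a little off and sometimes report something else, mostly with a low value. They report only what shows in the picture. A call takes as long as a camera call. They do not tell look-alikes from the thing itself.
- bot.search_frame(camera, thing): "bbox" ([left, top, width, height] in pixels, round what is visible of it).
Readings, each from a call of its own:
- bot.read_clock(): time.
- bot.read_joint_positions(): joint angles.
- bot.read_joint_vel(): joint speeds.
- bot.read_joint_efforts(): joint torques, N m.
- bot.read_position(): TCP position.
- bot.read_tool_rot(): TCP orientation.
- bot.read_ft_force(): force on the tool from outside, world axes, zero at the start.
- bot.read_moment(): the same for the moment, N m.
- bot.read_gripper_width(): opening from 0.0 (shut) to 1.0 (fully open).
Only numpy, scipy, OpenCV 4.12 (cv2) and the standard library are available. Lean on these libraries where they do the work, as an engineer would, in place of code of your own. Each camera call takes 0.05 s, during which the arm holds its last target.

## Working session

There is one attempt and no reset: what is moved stays moved. The work goes in short steps, each a Python script; the robot and the scene stay as the last script left them, time stands still between calls to the robot, and variables do not carry over. Pictures are saved under pics/ and viewed, and the job is handed in when it is done.

```bash
ls; mkdir -p pics; python3 - <<'E'
from cell import bot
import cv2,numpy as np
print(bot.read_clock(), bot.read_position(), bot.read_tool_rot())
for c in ['scene','top','wrist']:
    im=bot.camera(c); cv2.imwrite(f'pics/{c}0.png',im[:,:,::-1])
    k=bot.calibration(c); print(c,{a:np.round(b,4).tolist() for a,b in k.items()})
    if c!='wrist':
        for t in ['objective_mid','eyepiece_mid','camera_mid','carrier_mid','caddy','sidemat','stage_mid','bottle_mid','loupe_mid']:
            print(t,[(np.round(d['bbox']).tolist(),round(d['confidence'],2)) for d in bot.search_frame(c,t)][:4])
print(bot.read_clock())
E
```

```text
pics
0.0 [ 0.20428917 -0.51001607  0.23048151] [ 0.58601087 -0.5851746   0.39680205 -0.39586624]
scene {'mtx': [[460.8467, 0.0, 255.7762], [0.0, 460.8467, 185.3517], [0.0, 0.0, 1.0]], 'extrinsics': [[0.3514, 0.9362, -0.0033, -0.2151], [0.8164, -0.3082, -0.4884, -0.4583], [-0.4582, 0.1689, -0.8726, 1.3605], [0.0, 0.0, 0.0, 1.0]]}
objective_mid [([201.0, 191.0, 20.0, 24.0], 0.58), ([194.0, 251.0, 24.0, 27.0], 0.57)]
eyepiece_mid [([253.0, 165.0, 17.0, 26.0], 0.86), ([79.0, 162.0, 68.0, 65.0], 0.36), ([369.0, 181.0, 25.0, 33.0], 0.32)]
camera_mid [([281.0, 133.0, 21.0, 24.0], 0.61), ([206.0, 152.0, 23.0, 25.0], 0.56)]
carrier_mid [([217.0, 174.0, 39.0, 39.0], 0.8), ([253.0, 162.0, 16.0, 29.0], 0.61)]
caddy [([175.0, 139.0, 116.0, 101.0], 0.94)]
sidemat [([307.0, 83.0, 89.0, 74.0], 0.83)]
stage_mid [([77.0, 162.0, 68.0, 65.0], 0.75)]
bottle_mid [([371.0, 180.0, 25.0, 35.0], 0.93), ([206.0, 150.0, 26.0, 29.0], 0.39), ([310.0, 85.0, 86.0, 73.0], 0.2)]
loupe_mid [([149.0, 258.0, 27.0, 29.0], 0.8)]
top {'mtx': [[462.962, 0.0, 258.9262], [0.0, 462.962, 181.0671], [0.0, 0.0, 1.0]], 'extrinsics
[... 200 characters left out ...]
7.0, 20.0], 0.59)]
eyepiece_mid [([243.0, 187.0, 13.0, 20.0], 0.68)]
camera_mid [([202.0, 211.0, 19.0, 19.0], 0.8), ([270.0, 210.0, 18.0, 16.0], 0.56)]
carrier_mid [([244.0, 190.0, 14.0, 12.0], 0.72)]
caddy [([230.0, 161.0, 92.0, 85.0], 0.82)]
sidemat [([102.0, 196.0, 78.0, 80.0], 0.78)]
stage_mid [([344.0, 199.0, 64.0, 67.0], 0.95)]
bottle_mid [([154.0, 128.0, 16.0, 19.0], 0.57)]
loupe_mid [([270.0, 213.0, 18.0, 16.0], 0.61), ([344.0, 136.0, 22.0, 19.0], 0.59)]
wrist {'mtx': [[276.3843, 0.0, 252.4382], [0.0, 276.3843, 189.6637], [0.0, 0.0, 1.0]], 'hand_eye': [[1.0, -0.0002, -0.0009, 0.0001], [0.0008, -0.2742, 0.9617, -0.1432], [-0.0005, -0.9617, -0.2742, 0.0695], [0.0, 0.0, 0.0, 1.0]]}
1.05
```

```bash
python3 - <<'E'
import cv2
a=cv2.imread('pics/top0.png')[110:290,80:420]; cv2.imwrite('pics/top0c.png',cv2.resize(a,None,fx=2.3,fy=2.3,interpolation=cv2.INTER_CUBIC))
a=cv2.imread('pics/scene0.png')[70:300,60:410]; cv2.imwrite('pics/scene0c.png',cv2.resize(a,None,fx=2.28,fy=2.28,interpolation=cv2.INTER_CUBIC))
E
```

```text
(no output)
```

View pics/top0c.png

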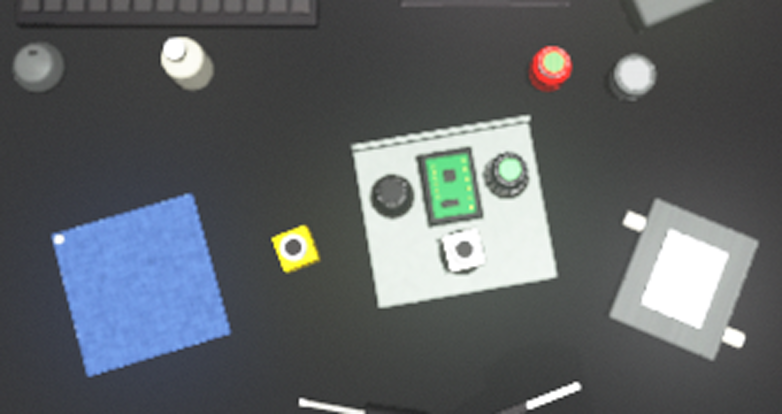

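View pics/scene0c.png

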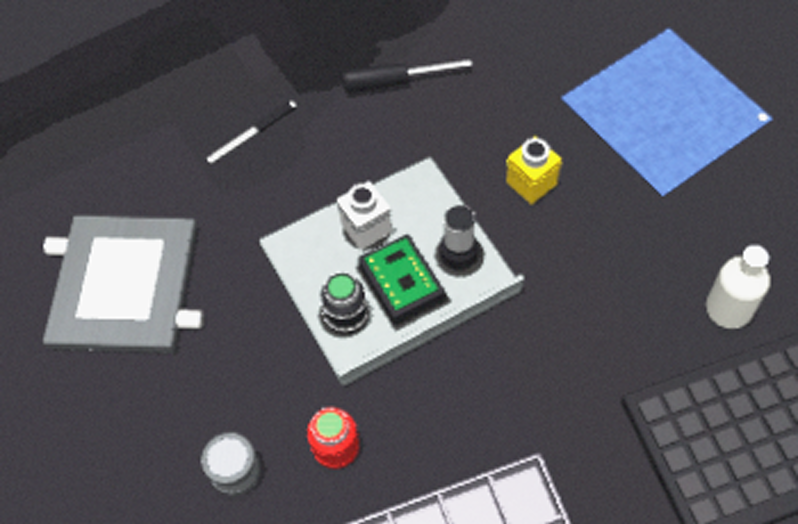

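View pics/wrist0.png

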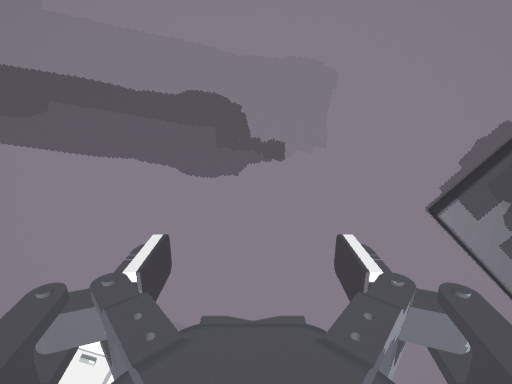

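```bash
cat > h.py <<'E'
from cell import bot
import cv2,numpy as np
from scipy.spatial.transform import Rotation as R
def camT(name):
    k=bot.calibration(name)
    if name!='wrist': return np.array(k['mtx']),np.array(k['extrinsics'])
    p=bot.read_position(); q=bot.read_tool_rot()
    T=np.eye(4);T[:3,:3]=R.from_quat(np.r_[q[1:],q[0]]).as_matrix();T[:3,3]=p
    return np.array(k['mtx']),np.linalg.inv(T@np.array(k['hand_eye']))
def ray(K,E,uv,z):
    d=E[:3,:3].T@np.linalg.solve(K,np.array([uv[0],uv[1],1.])); c=-E[:3,:3].T@E[:3,3]
    return (c+d*(z-c[2])/d[2])
def proj(K,E,P):
    P=np.atleast_2d(P); q=(K@(E[:3,:3]@P.T+E[:3,3:])).T; return q[:,:2]/q[:,2:]
def quat(yaw):
    # tool y down; tool x (jaws) at world angle yaw
    x=np.array([np.cos(yaw),np.sin(yaw),0]);y=np.array([0,0,-1.]);z=np.cross(x,y)
    q=R.from_matrix(np.c_[x,y,z]).as_quat(); return np.r_[q[3],q[:3]]
def shot(name,tag):
    K,E=camT(name); im=bot.camera(name); cv2.imwrite(f'pics/{tag}.png',im[:,:,::-1]); np.savez(f'pics/{tag}.npz',K=K,E=E); return im,K,E
E
python3 - <<'E'
from h import *
K,E=camT('top')
c=lambda x,y:(80+x/2.3,110+y/2.3)
for n,p,z in [('caddy far L',(352,145),.03),('far R',(529,118),.03),('near R',(556,276),.012),('near L',(379,307),.012),('obj top',(510,170),.06),('eyep',(391,193),.06),('cam',(464,250),.064),('carr',(450,186),.02),
 ('yellow',(293,248),.064),('red',(553,62),.06),
 ('m1',(192,194),.004),('m2',(52,234),.004),('m3',(90,376),.004),('m4',(230,334),.004),('s1',(655,200),.018),('s2',(757,243),.018),('s3',(715,358),.018),('s4',(610,317),.018),('bottle',(175,48),.11),('loupe',(635,72),.042)]:
    print(n,np.round(ray(K,E,c(*p),z),3))
q=quat(np.pi/2); print(bot.solve_ik([.5,0,.3],quat(np.pi/2)),bot.solve_ik([.5,0,.3],quat(-np.pi/2)),bot.solve_ik([.5,0,.3],quat(0)))
E
```

```text
caddy far L [0.625 0.075 0.03 ]
far R [ 0.658 -0.13   0.03 ]
near R [ 0.476 -0.161  0.012]
near L [0.44  0.043 0.012]
obj top [ 0.593 -0.104  0.06 ]
eyep [0.566 0.029 0.06 ]
cam [ 0.502 -0.052  0.064]
carr [ 0.579 -0.038  0.02 ]
yellow [0.504 0.137 0.064]
red [ 0.717 -0.154  0.06 ]
m1 [0.57  0.263 0.004]
m2 [0.523 0.425 0.004]
m3 [0.36  0.373 0.004]
m4 [0.408 0.214 0.004]
s1 [ 0.564 -0.276  0.018]
s2 [ 0.515 -0.392  0.018]
s3 [ 0.384 -0.339  0.018]
s4 [ 0.43  -0.221  0.018]
bottle [0.719 0.265 0.11 ]
loupe [ 0.71  -0.252  0.042]
[-0.14773684  0.19473583 -0.19187111  1.18418939  0.         -0.14773684] [-0.14773684  0.19473583 -0.19187111  1.18418939  0.          2.99385582] [-0.14773684  0.19473583 -0.19187111  1.18418939  0.          1.42305949]
```

```bash
cat >> h.py <<'E'
VA=np.array([.55+.07*np.sin(.17),-.043-.07*np.cos(.17),.27])
VB=np.array([.55-.07*np.sin(.17),-.043+.07*np.cos(.17),.27])
E
python3 - <<'E'
from h import *
t=bot.read_clock()
bot.move_pose([.45,-.36,.3],quat(.17)); print(bot.read_clock()-t)
shot('wrist','stA')
bot.move_pose(VA,quat(.17)); print(bot.read_clock()-t); shot('wrist','cadA')
bot.move_pose(VB,quat(.17-np.pi)); print(bot.read_clock()-t); shot('wrist','cadB')
bot.move_pose([.46,.26,.3],quat(.17)); print(bot.read_clock()-t); shot('wrist','matA')
E
```

```text
1.1333
2.2417
4.75
7.8167
```

View pics/stA.png

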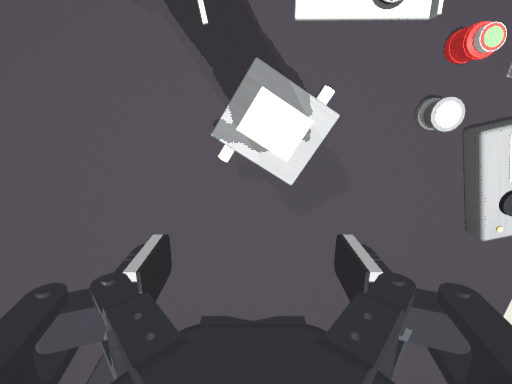

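View pics/cadA.png

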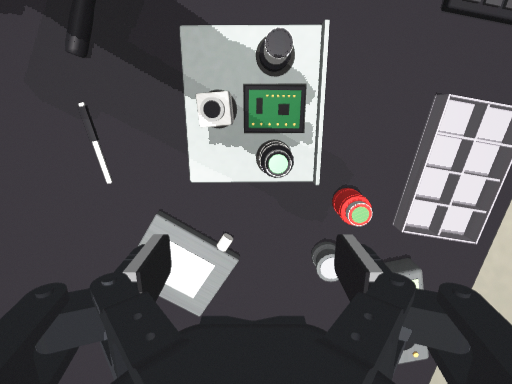

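View pics/cadB.png

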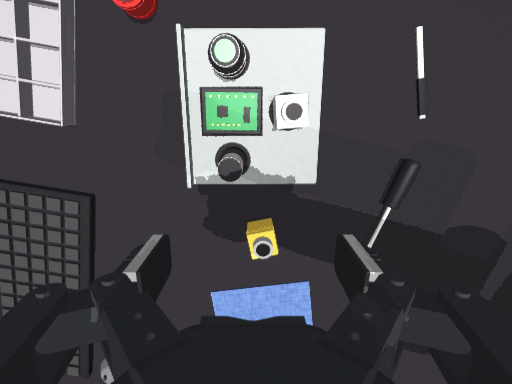

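View pics/matA.png

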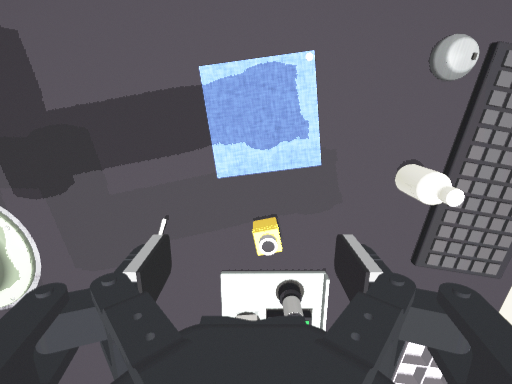

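```bash
python3 - <<'E'
import cv2
for n,(x0,y0,w,h) in {'cadA':(170,10,170,185),'cadB':(170,15,170,180)}.items():
    a=cv2.imread(f'pics/{n}.png')[y0:y0+h,x0:x0+w]; cv2.imwrite(f'pics/{n}c.png',cv2.resize(a,None,fx=3.2,fy=3.2,interpolation=cv2.INTER_CUBIC))
E
```

```text
(no output)
```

View pics/cadAc.png

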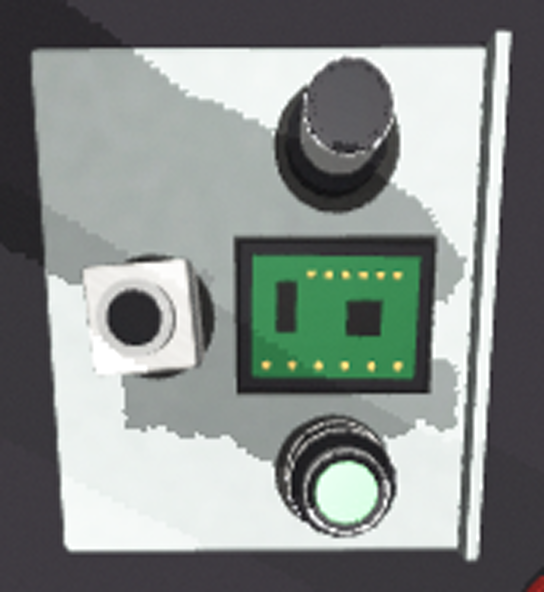

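View pics/cadBc.png

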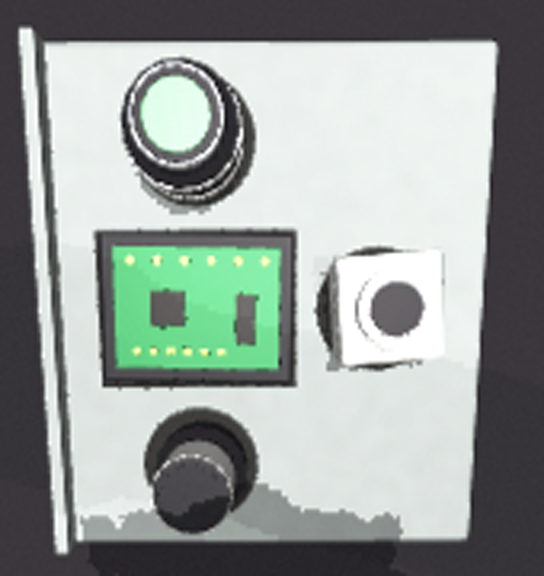

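```bash
cat > fit.py <<'E'
from h import *
from scipy.optimize import least_squares
def fit(pairs):
    a=np.array([p[0] for p in pairs]);b=np.array([p[1] for p in pairs])
    f=lambda t:(np.c_[np.cos(t[2])*a[:,0]-np.sin(t[2])*a[:,1]+t[0],np.sin(t[2])*a[:,0]+np.cos(t[2])*a[:,1]+t[1]]-b).ravel()
    best=min((least_squares(f,[*b.mean(0),t0]) for t0 in (0,1.5,3,-1.5)),key=lambda s:s.cost)
    return best.x,np.abs(best.fun).max()*1000
def loc(t,p):
    c,s=np.cos(t[2]),np.sin(t[2]);d=np.asarray(p)[:2]-t[:2];return np.array([c*d[0]+s*d[1],-s*d[0]+c*d[1]])
def glo(t,p):
    c,s=np.cos(t[2]),np.sin(t[2]);return np.array([c*p[0]-s*p[1]+t[0],s*p[0]+c*p[1]+t[1]])
E
python3 - <<'E'
from fit import *
D={'cadA':dict(o=(170,10),cad=[((-95,105),(32,50)),((89,105),(487,48)),((-95,-105),(66,549)),((89,-105),(461,549))],eye=(350,105),cam=(136,317),obj=(346,492),ch=[(82,268),(189,260),(201,363),(97,375)],car=[(235,238),(436,238),(430,393),(237,392)]),
'cadB':dict(o=(170,15),cad=[((-95,-105),(497,43)),((-95,105),(470,540)),((89,-105),(45,43)),((89,105),(77,540))],eye=(193,490),cam=(398,308),obj=(176,115),ch=[(443,358),(343,366),(341,252),(442,252)],car=[(296,385),(105,386),(95,230),(298,232)])}
for n,d in D.items():
    z=np.load(f'pics/{n}.npz');g=lambda p,h:ray(z['K'],z['E'],(d['o'][0]+(p[0]+.5)/3.2-.5,d['o'][1]+(p[1]+.5)/3.2-.5),h)[:2]
    t,e=fit([((a[0]/1e3,a[1]/1e3),g(p,.012)) for a,p in d['cad']]); print(n,np.round(t,4),'res mm',e.round(2))
    for k,h in (('eye',.084),('cam',.076),('obj',.072)):
        w=g(d[k],h);print(k,w.round(4),(loc(t,w)*1000).round(1))
    for k,h,hx,hy in (('ch',.062,.02,.02),('car',.032,.04,.03)):
        q=[(-hx,hy),(hx,hy),(hx,-hy),(-hx,-hy)]
        t2,e2=fit(list(zip(q,[g(p,h) for p in d[k]])));print(k,t2.round(4),'rel yaw',np.degrees(t2[2]-t[2]).round(2),(loc(t,t2)*1000).round(1),e2.round(2))
E
```

```text
cadA [ 0.551  -0.0418  0.173 ] res mm 1.47
eye [0.5663 0.0298] [27.4 67.9]
cam [ 0.503  -0.0502] [-48.7  -0. ]
obj [ 0.5917 -0.1017] [ 29.8 -66. ]
ch [ 0.5035 -0.0502  0.2611] rel yaw 5.05 [-48.3  -0.1] 1.14
car [ 0.5779 -0.0372  0.1693] rel yaw -0.21 [27.2 -0.1] 1.2
cadB [ 0.5494 -0.0418  0.1732] res mm 1.71
eye [0.5655 0.0273] [27.8 65.3]
cam [ 0.5017 -0.0508] [-48.5  -0.6]
obj [ 0.5915 -0.1015] [ 31.2 -66.1]
ch [ 0.5018 -0.0508  0.2155] rel yaw 2.42 [-48.4  -0.7] 1.28
car [ 0.5768 -0.0371  0.1698] rel yaw -0.2 [27.8 -0.1] 1.47
```

```bash
python3 - <<'E'
import cv2
for n,(x0,y0,w,h) in {'matA':(190,40,150,150),'stA':(200,45,150,150)}.items():
    a=cv2.imread(f'pics/{n}.png')[y0:y0+h,x0:x0+w]; cv2.imwrite(f'pics/{n}c.png',cv2.resize(a,None,fx=4,fy=4,interpolation=cv2.INTER_CUBIC))
E
```

```text
(no output)
```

View pics/matAc.png

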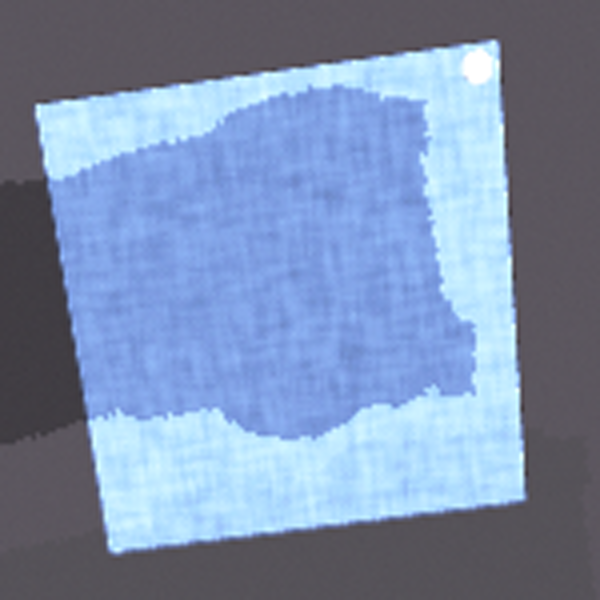

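View pics/stAc.png

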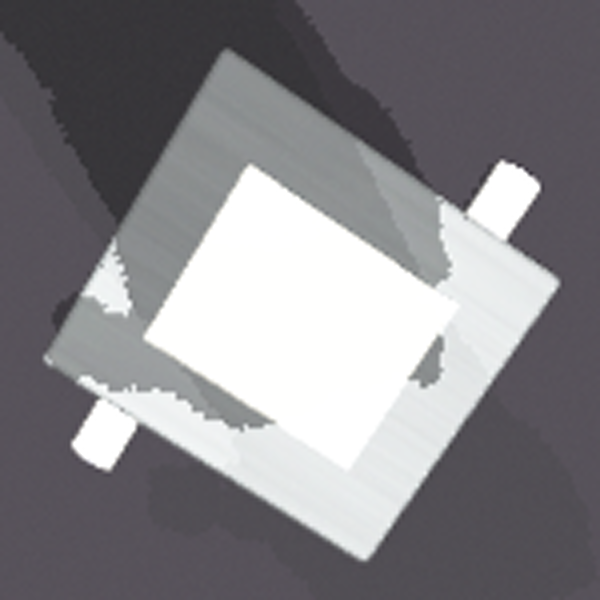

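```bash
python3 - <<'E'
from fit import *
def G(n,o):
    z=np.load(f'pics/{n}.npz');return lambda p,h:ray(z['K'],z['E'],(o[0]+(p[0]+.5)/4-.5,o[1]+(p[1]+.5)/4-.5),h)[:2]
g=G('matA',(190,40)); hx=.085
print('mat',fit([((-hx,hx),g((37,103),.004)),((hx,hx),g((498,40),.004)),((hx,-hx),g((525,499),.004)),((-hx,-hx),g((110,552),.004))]))
g=G('stA',(200,45))
for hx,hy,P in ((.075,.065,[(228,48),(558,282),(366,560),(45,358)]),(.046,.036,[(250,165),(458,302),(348,470),(145,338)])):
    print('stage',fit(list(zip([(-hx,hy),(hx,hy),(hx,-hy),(-hx,-hy)],[g(p,.018) for p in P]))))
p=(.565,.0286,.15)
print(bot.solve_ik(p,quat(.172)))
E
```

```text
mat (array([0.46532641, 0.32180118, 0.29496456]), np.float64(0.6989637985148622))
stage (array([ 0.47348149, -0.30569364, -0.40036591]), np.float64(2.6928778922168384))
stage (array([ 0.47382267, -0.30621147, -0.39249703]), np.float64(1.2854081897020198))
[-0.07989244  0.42062947 -0.27159807  0.87856878  0.          1.31890389]
```

```bash
cat >> h.py <<'E'
from fit import glo
MAT=np.array([.4653,.3218,.295]); STG=np.array([.4737,-.306,-.395]); CADZ=.012; MATZ=.004
GD=bot.grip_depth
# name: spot xy, pick yaw, grip height, opening, mat local, mat yaw
OB={'obj':((.5916,-.1016),.172,.027,.80,(0,-.055),.295),
    'cam':((.5024,-.0505),.24+np.pi/2,.030,.78,(0,.0),.295),
    'eye':((.5659,.0286),.172,.043,.72,(0,.055),.295)}
TZ=.17
def pick(xy,yaw,z,op,force=45):
    bot.set_gripper(op)
    bot.move_pose([*xy,TZ],quat(yaw))
    bot.move_linear([*xy,z],speed=.18)
    print('pos',np.round(bot.read_position(),4))
    bot.set_gripper(0.0,grasp_force=force); w=bot.read_gripper_width(); print('width mm',round(w*85,1),'F',np.round(bot.read_ft_force(),1))
    bot.move_linear([*xy,TZ],speed=.2); print('lift w',round(bot.read_gripper_width()*85,1),'F',np.round(bot.read_ft_force(),1)); return w
def place(xy,yaw,z,op):
    bot.move_pose([*xy,TZ],quat(yaw))
    bot.move_linear([*xy,z+.012],speed=.2)
    hit=bot.move_linear([*xy,z+.0007],speed=.03,until_force=6); print('placed hit',hit,np.round(bot.read_position(),4))
    bot.set_gripper(op)
    bot.move_linear([*xy,TZ],speed=.2)
def tomat(n):
    xy,yaw,h,op,m,my=OB[n]
    w=pick(xy,yaw,CADZ+h-GD,op)
    if w*85<20: raise SystemExit('lost')
    place(glo(MAT,m),my,MATZ+h-GD,op); print('t',bot.read_clock())
def back(n):
    xy,yaw,h,op,m,my=OB[n]
    w=pick(glo(MAT,m),my,MATZ+h-GD,op)
    if w*85<20: raise SystemExit('lost')
    place(xy,yaw,CADZ+h-GD,op); print('t',bot.read_clock())
E
python3 - <<'E'
from h import *
print(GD)
tomat('obj')
E
```

```text
0.0187
pos [ 0.5926 -0.1016  0.0214]
width mm 42.9 F [ 0.1 -0.2  6.7]
lift w 42.7 F [ 0.4 -0.3 -2.2]
placed hit True [0.4818 0.2694 0.0139]
t 16.9833
```

```bash
python3 - <<'E'
from h import *
shot('wrist','m1')
tomat('cam')
shot('wrist','m2'); shot('top','t2')
E
```

```text
pos [ 0.5031 -0.0505  0.024 ]
width mm 39.5 F [-0.  -0.1  6.5]
lift w 39.0 F [ 0.1  0.6 -2. ]
placed hit True [0.4658 0.3221 0.0165]
t 25.825
```

View pics/m2.png

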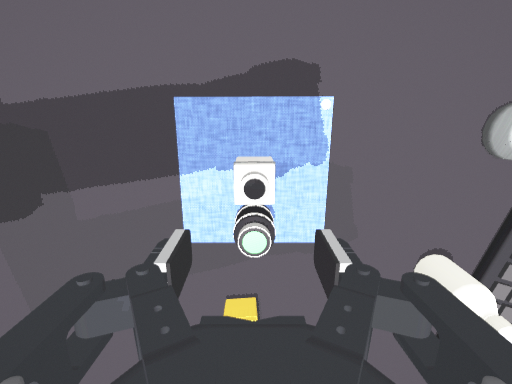

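View pics/t2.png

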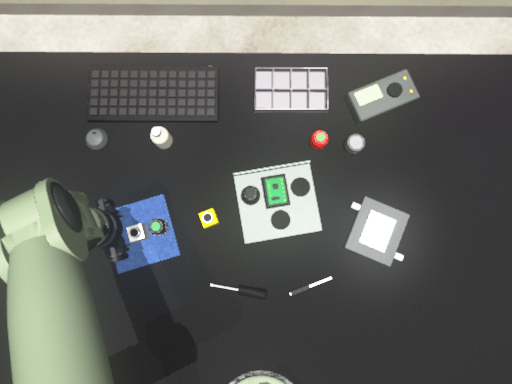

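```bash
python3 - <<'E'
from h import *
tomat('eye')
shot('wrist','m3')
bot.move_pose(VA,quat(.172)); shot('wrist','cadC'); shot('top','t3'); print(bot.read_clock())
E
python3 - <<'E'
import cv2,numpy as np
a=cv2.imread('pics/cadC.png')[5:205,160:350]
b=cv2.imread('pics/t3.png')[180:290,90:250]
b=cv2.resize(b,None,fx=2.4,fy=2.4);a=cv2.resize(a,None,fx=2.1,fy=2.1)
h=max(a.shape[0],b.shape[0]);p=lambda i:cv2.copyMakeBorder(i,0,h-i.shape[0],0,0,0)
cv2.imwrite('pics/c3.png',np.hstack([p(a),p(b)]))
E
```

```text
pos [0.5667 0.029  0.0371]
width mm 28.4 F [-0.5  0.4  6.7]
lift w 28.1 F [ 0.5  0.1 -2. ]
placed hit True [0.4497 0.3747 0.0296]
t 33.2917
35.2917
```

View pics/c3.png

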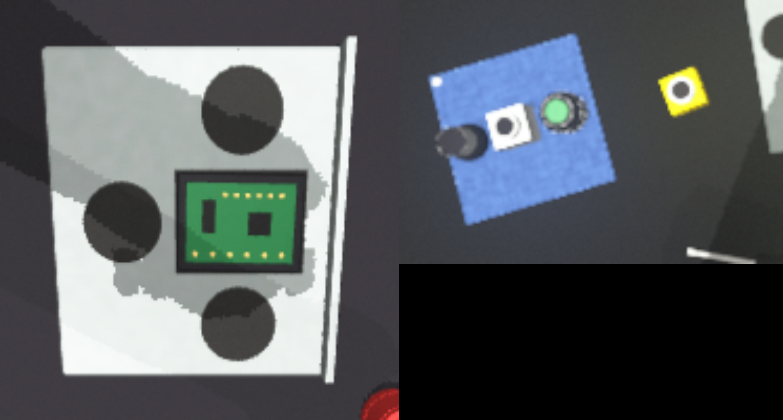

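View pics/m3.png

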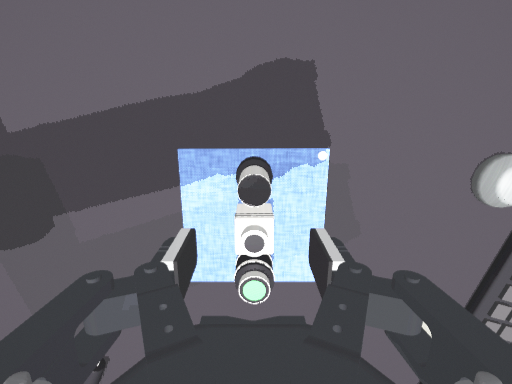

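```bash
python3 - <<'E'
from h import *
from fit import *
z=np.load('pics/cadC.npz')
t=np.array([.5502,-.0418,.173])
im=cv2.imread('pics/cadC.png')
g=im[5:205,160:350].max(axis=2); m=(g<95).astype('uint8')
n,l,s,c=cv2.connectedComponentsWithStats(m)
P=[]
for i in range(1,n):
    if 700<s[i][4]<2500:
        w=ray(z['K'],z['E'],c[i]+[160,5],.012)[:2]; print(s[i],w.round(4),(loc(t,w)*1000).round(1))
        P.append(w)
print({k:np.array(v[0]) for k,v in OB.items()})
w=pick((.5773,-.0372),.171+np.pi/2,.012+.0005,1.0)
if w*85>50: place(STG[:2],STG[2]+np.pi/2,.018+.0005,1.0)
print(bot.read_clock())
shot('wrist','s1');
bot.move_pose([.45,-.36,.3],quat(.17)); shot('wrist','s2'); print(bot.read_clock())
im=cv2.imread('pics/s2.png')[45:195,200:350];cv2.imwrite('pics/s2c.png',cv2.resize(im,None,fx=4,fy=4,interpolation=cv2.INTER_CUBIC))
E
```

```text
[  96   32   39   42 1256] [0.5671 0.0305] [29.1 68.3]
[  83   81   63   49 1071] [ 0.5787 -0.034 ] [29.4  2.8]
[  40   87   37   38 1111] [ 0.502  -0.0498] [-48.8   0.4]
[ 96 137  35  35 950] [ 0.5904 -0.1033] [ 29.  -67.5]
{'obj': array([ 0.5916, -0.1016]), 'cam': array([ 0.5024, -0.0505]), 'eye': array([0.5659, 0.0286])}
pos [ 0.5782 -0.0374  0.0135]
width mm 58.3 F [-1.   0.4  5.8]
lift w 58.6 F [ 0.2  0.4 -1.8]
placed hit True [ 0.4741 -0.3063  0.0199]
42.9417
43.9167
```

View pics/s2c.png

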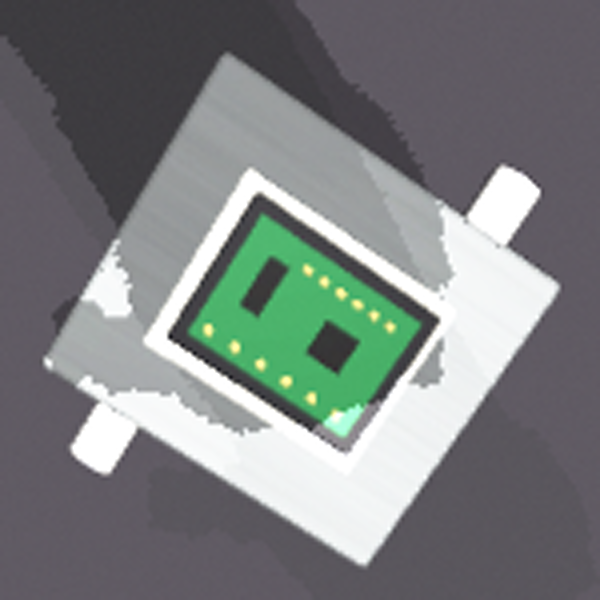

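```bash
python3 - <<'E'
from h import *
for n in ('obj','eye','cam'): back(n)
bot.move_pose(VA,quat(.17)); shot('wrist','fA'); 
bot.move_pose(VB,quat(.17-np.pi)); shot('wrist','fB'); shot('top','f_t'); print(bot.read_clock())
E
python3 - <<'E'
import cv2,numpy as np
for n,m,(x0,y0,w,h) in [('fA','cadA',(170,10,170,185)),('fB','cadB',(170,15,170,180))]:
    L=[cv2.resize(cv2.imread(f'pics/{k}.png')[y0:y0+h,x0:x0+w],None,fx=2.3,fy=2.3,interpolation=cv2.INTER_CUBIC) for k in (m,n)]
    cv2.imwrite(f'pics/{n}c.png',np.hstack(L))
E
```

```text
pos [0.4822 0.2694 0.0131]
width mm 43.0 F [-0.8 -0.1  6.1]
lift w 42.7 F [-0.6  0.4 -2.3]
placed hit True [ 0.5921 -0.1018  0.0217]
t 52.7917
pos [0.4502 0.3747 0.0292]
width mm 28.5 F [-0.  -0.2  6.2]
lift w 28.2 F [-0.3  0.3 -1.2]
placed hit True [0.5664 0.0285 0.0376]
t 60.8
pos [0.4663 0.3219 0.0162]
width mm 39.3 F [-0.9 -0.4  6.3]
lift w 39.5 F [-0.1 -0.6 -2.7]
placed hit True [ 0.503  -0.0506  0.0245]
t 68.9333
72.9333
```

View pics/fAc.png

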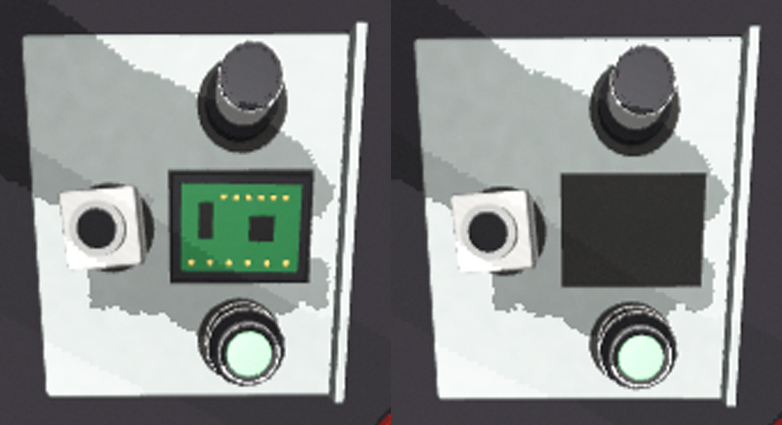

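View pics/fBc.png

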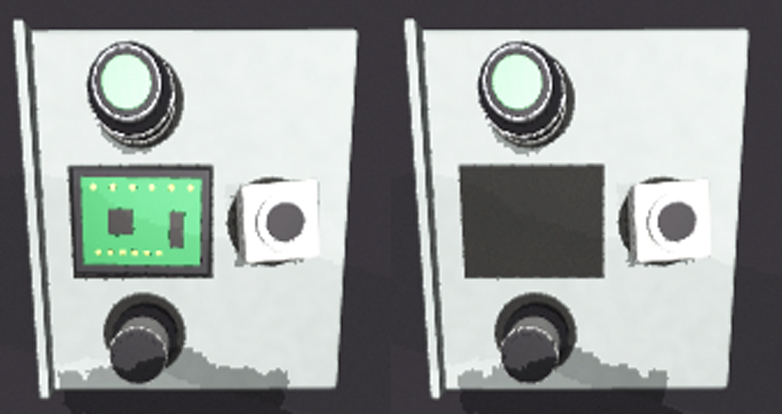

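View pics/f_t.png

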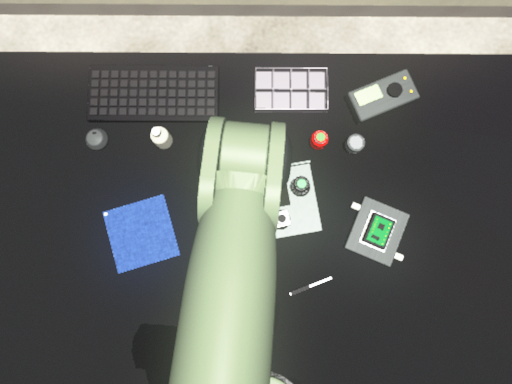

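```bash
python3 - <<'E'
from h import *
K,E=camT('top')
a=cv2.imread('pics/top0.png');b=cv2.imread('pics/f_t.png')
for n,(x,y) in {'bottle':(161,138),'loupe':(356,143),'yellowcam':(207,217),'red':(320,138)}.items():
    s=np.s_[y-16:y+16,x-16:x+16]; print(n,cv2.absdiff(a[s],b[s]).mean().round(1),cv2.phaseCorrelate(cv2.cvtColor(a[s],6).astype('f4'),cv2.cvtColor(b[s],6).astype('f4')))
print(bot.read_gripper_width(),np.round(bot.read_ft_force(),2))
bot.close_job(); print(bot.read_clock())
E
```

```text
bottle 2.6 ((-0.056805758558521546, -0.022804005785825865), 0.9893357683904469)
loupe 1.5 ((0.05200791949229, 0.004633871029435355), 1.0355155235156417)
yellowcam 81.0 ((-5.576643784637117, -9.866256944208395), 0.3537233080714941)
red 3.6 ((-0.014271764513317464, -0.04375556358539967), 1.0028800568543375)
0.7806334674466204 [-0.41 -0.18  0.73]
the job is handed in; nothing more can be done
the job is handed in; nothing more can be done
```

I moved the objective, eyepiece and camera onto the blue mat and laid the board carrier board up on the inspection stage. I then put each of the three back on its starting spot in the caddy. The job is handed in; the clock stood at about 73 s just before that, against the 136 s limit.

- **Three returned things:** wrist views from the same two arm poses before and after show all three upright. By eye, each is within about 1 mm of its starting spot.
- **Board carrier:** it lies inside the white rectangle on the stage, with its long side along the stage's long side.
- **Bystanders:** the bottle, the loupe and the red look-alike moved less than 0.1 pixel in the top camera.
- **Gripper:** it was open, high above the caddy, with almost no force on it (under 1 N).

One check failed: the arm hid the yellow look-alike camera in the last top picture, so the comparison there (a mean difference of 81) says nothing. It stood in its place in the earlier top picture with all three things on the mat. I did not get a clear view of it after the return trips. Things were carried about 16 cm above the table, well over its 6.4 cm.

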